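# Start the calibration of a kitchen bench scale

## Task

Put the bench scale into calibration: on its console press the square key and then the round key, one at a time, each well down and let up again, without pressing the long bar key. Then take the core probe (the utensil with the square handle and thin rod) out of the rack, pass its rod upright down the round hole at the end of the console and push the recessed button inside fully down. Finish while still holding: the probe stays in the gripper, keeping the button down, and the other two utensils, the cup and the spice jar are left undisturbed.

Things in the scene. Friction and masses are not known exactly. Their poses are not given: they have to be found in the camera images.
- scale: fixed bench scale: white console 90 (its x) by 300 (its y) by 70 mm high, 240 mm deep, 62 mm high steel platter on its +x side. Origin: on the worktop under the console's middle; z up, x towards the platter, y along the console to the display. On the console's middle line: display (3.5 mm proud) at y +100, long bar key +30, round key -20, square key -70, round hole -120 mm
- hole (a point): centre of the mouth of the round hole, 15 mm in diameter with a thin dark rim, in the flat console top 70 mm above the worktop. The button's flat top (13.6 mm in diameter) lies 25 mm below the mouth; straight bore
- cal_button (a joint): travel of the recessed spring button in the hole: 0 up, 0.005 m fully down. It starts to give at 1.5 N and is fully down at 5 N
- key_square (a joint): travel of the square key: 0 up, 0.005 m fully down; starts to give at 1.5 N, fully down at 5 N, springs back
- key_round (a joint): travel of the round key: as the square key
- key_bar (a joint): travel of the long bar key: as the square key; not to be pressed
- key_square_top (a point): centre of the top face of the square key, grey, 23 mm by 23 mm, 8 mm proud of the console
- key_round_top (a point): centre of the top face of the round key, grey, 24 mm in diameter, 8 mm proud of the console
- key_bar_top (a point): centre of the top face of the long key, grey, 50 mm (scale x) by 16 mm, 8 mm proud of the console
- rack: steel utensil rack, fixed, 230 mm (its x) by 70 mm, top plate 75 mm above the worktop with three 20 mm square holes at x = -70, 0 and +70 mm; the three black-handled utensils stand upright in them, in any order. Origin: under its middle, on the worktop; z up
- probe: core probe, 146 mm, about 80 g: steel rod 6 mm in diameter, 60 mm long; round flange 34 mm in diameter, 6 mm thick, resting on the rack plate; square handle 22 by 22 mm, 80 mm long, flat on top. Origin: the rod's lower tip (15 mm above the worktop in the rack); z along the rod to the handle; x and y square to the handle's faces, within 0.15 rad of the rack's axes
- probe_tip (a point): lower end of the probe's rod
- probe_grip (a point): on the probe's axis, 112 mm above the rod's tip, in the handle (66 to 146 mm above the tip)
- corer: corer with a round black handle and a 36 mm ball on top, 140 mm tall, 16 mm tube below, stands in the rack; origin 60 mm under the flange's underside; leave it where it is
- spatula: small spatula with a flat black handle 34 mm by 10 mm, 138 mm tall, blade below, stands in the rack; origin 60 mm under the flange's underside; leave it where it is
- ramekin: white ceramic cup 70 mm in diameter, 42 mm high, on the robot's side of the console; origin under its centre; leave it where it is
- jar: amber spice jar 48 mm in diameter, 85 mm high, off the rack's far end; origin under its centre; leave it where it is
Not all that is in view belongs to the job. Leave any pink look-alike of the probe alone.

How it is judged:
By the outcome, as a careful person would: the job done as asked, in the order asked, and still so for the second after the job is handed in, while the arm keeps its last pose, push and grip.
It also fails if it takes over 59 s, if anything falls off the work surface, if the arm or the gripper's body presses on something with over 40 N, if the wrist force passes 120 N, or if a joint passes its speed limit or range.

## Robot

A 6-joint arm with a two-finger parallel gripper is mounted at the origin on the work surface. World frame = base frame: x ahead of the robot, y to its left, z up, the work surface at z = 0. Lengths are in m, angles in rad, forces in N, time in s.
With the tool pointing down it reaches from about 0.375 to 0.975 m from the base axis. Payload 3.8 kg.
Tool frame: the origin (TCP) lies at the very end of the fingers, on their centre line; the grasp point (between the pads) lies 19 mm behind it; z points along the fingers, y is the line along which they close (so a half turn about z gives the same grasp; the last joint's range is limited). The gripper opens to 85 mm and grips with 20 to 120 N. Pads are 22 mm wide; open, the fingers measure 114 mm over their backs; the gripper's body (76 mm by 85 mm) begins 54 mm behind the grasp point. The pads swing forward as they close: fully open they stand 13 mm farther back than shut.
Start: joints at [-1.291, 0.264, 1.604, -0, 1.274, -0.037], TCP at [0.21, -0.641, 0.231] pointing down, gripper open.
Joint ranges: [-2.63, 2.63], [-0.94, 2.18], [0.31, 2.57], [-1.31, 4.45], [0, 2.66], [-2.55, 2.55]. Speed limits (rad/s): [2.57, 2.57, 3.14, 3.14, 3.14, 3.14].

## Interface

Orientations are given as a rotation vector (axis times angle).
In Python, from workcell import read_state, read_camera, calibration, finish_job gives the robot as it stands.
- The arm moves only by the tool step_arm, never from a script. Its argument "commands" is a list of rows, each an object of numbers: "fingers": the gripper's target within -1 to 1 (shut at 1, half-way at 0, fully open at -1); "dx", "dy", "dz": the shift along the tool's x, y, z in m; "roll": the turn about the tool's z in degrees. In form: [{"fingers": .., "dx": .., "dy": .., "dz": .., "roll": ..}, ...]. A call has 1 to 8 rows; each row is the pose to reach, as a shift and turn from the pose commanded when the call began, along the tool's axes at that moment; what a row does not reach only later rows make up. A row lasts 1/8 s, in which the tool goes at most 62.5 mm and 10.7 degrees, less where a joint would pass 70% of its speed; a pose out of reach is approached as far as the arm can. A call with a gripper value outside its range is refused whole. The fingers move at their own pace and stop on an object; "squeeze" is the grip in N (left out, the last holds). Time passes only in rows, so rows that repeat a pose let the fingers close. It gives the time, the measured TCP pose, the force, the opening and the grip force at its end, in the units of the state.
- read_state(): the state, without advancing time (a new reading comes with each control period).
- read_camera(name): name is "scene" or "top"; returns (picture, depth): 420x560x3 uint8, blue, green, red; 420x560 float32, m along the optical axis (not along the pixel's ray), 0 where there is no reading.
- calibration(name): a dict with "intrinsics" (3x3 intrinsics, pixels), "world_to_cam" (4x4, takes a point from world to camera coordinates). Camera axes: x right, y up, looking along -z (the intrinsics and any distortion apply to the point x, -y, -z); pixel columns grow to the right and rows downward; lengths in m; the calibration is good to about 2 mm. A picture is of the moment at which its call begins. calibration takes no time and is no camera call.
- finish_job(): hands the job in; it is judged then, once.
The state is a dict: "time": time; "q": joint angles; "joint_vel": joint speeds; "joint_torque": joint torques, N m; "tool_pos": TCP position; "tcp_rot": TCP orientation; "wrist_force": force on the tool from outside, world axes, zero at the start; "torque": the same for the moment, N m; "width": opening from 0.0 (shut) to 1.0 (fully open); "grip_force": force on a finger pad.
Only numpy, scipy, OpenCV 4.12 (cv2) and the standard library are available. Lean on these libraries where they do the work, as an engineer would, in place of code of your own. Each camera call takes 0.05 s, during which the arm holds its last target. There are 200 camera calls.

## Working session

There is one attempt and no reset: what is moved stays moved. The work goes in short steps, Python scripts to look and compute and a tool call to move; the robot and the scene stay as the last step left them, time stands still between calls to the robot, and variables do not carry over. Pictures are saved under pics/ and viewed, at most 10 in all, crops included, and the job is handed in when it is done.

Besides the shell and the picture viewer there is one more tool, called after "Emit:" as name(argument=value, ...) on one line, values as JSON. step_arm: Moves the arm, as the interface text tells. Its arguments: {"type":"object","properties":{"commands":{"type":"array","items":{"type":"object","properties":{"fingers":{"type":"number"},"dx":{"type":"number"},"dy":{"type":"number"},"dz":{"type":"number"},"roll":{"type":"number"}}}},"squeeze":{"type":"number"}},"required":["commands"]}

```bash
mkdir -p pics; cat > h.py <<'E'
import numpy as np, cv2
from workcell import *
def grab(n,tag):
    p,d=read_camera(n); cv2.imwrite(f'pics/{tag}.png',p); np.save(f'pics/{tag}.npy',d); return p,d
def world(n,u,v,depth=None,z=None):
    c=calibration(n);K=np.array(c['intrinsics']);T=np.linalg.inv(np.array(c['world_to_cam']))
    r=np.linalg.inv(K)@[u,v,1]; r=np.array([r[0],-r[1],-r[2]])
    o=T[:3,3]; d=T[:3,:3]@r
    s=depth if z is None else (z-o[2])/d[2]
    return o+s*d
def pix(n,p):
    c=calibration(n);K=np.array(c['intrinsics']);q=np.array(c['world_to_cam'])@np.append(p,1)
    w=K@[q[0],-q[1],-q[2]]; return w[:2]/w[2]
E
python3 - <<'E'
from h import *
a,_=grab('top','t0');b,_=grab('scene','s0')
for n in('top','scene'):print(calibration(n))
print(read_state())
E
```

```text
{'intrinsics': array([[406.94841722,   0.        , 286.84110079],
       [  0.        , 406.94841722, 206.76765884],
       [  0.        ,   0.        ,   1.        ]]), 'world_to_cam': array([[ 0.02710731, -0.99849883,  0.04759501, -0.06660337],
       [ 0.9865713 ,  0.03439436,  0.1596687 , -0.57899794],
       [-0.16106601,  0.04262768,  0.98602263, -0.82438866],
       [ 0.        ,  0.        ,  0.        ,  1.        ]])}
{'intrinsics': array([[399.49800507,   0.        , 273.83650676],
       [  0.        , 399.49800507, 211.12395926],
       [  0.        ,   0.        ,   1.        ]]), 'world_to_cam': array([[-0.85849737,  0.51257082,  0.01591916,  0.51340719],
       [-0.38524333, -0.66510601,  0.63970428,  0.11330773],
       [ 0.33848168,  0.54305169,  0.76845625, -1.10828603],
       [ 0.        ,  0.        ,  0.        ,  1.        ]])}
{'time': 0.1, 'q': array([-1.29087256e+00,  2.64691996e-01,  1.60526616e+00, -2.53844236e-05,
        1.27369791e+00, -3.68954093e-02]), 'joint_vel': array([ 0.00030636, -0.00043465, -0.0016456 , -0.00019591, -0.00026246,
       -0.00188513]), 'joint_torque': array([-1.01505079e-04, -5.16708577e+01, -3.68588948e+01, -4.57293220e-05,
        6.24230583e-03, -2.19712751e-05]), 'tool_pos': array([ 0.21010024, -0.64076051,  0.23006146]), 'tcp_rot': array([-3.10023656e+00, -4.95268584e-01,  4.30436677e-04]), 'wrist_force': array([0.23150859, 0.0229489 , 0.47065014]), 'torque': array([-0.05278225,  0.00042258, -0.00142301]), 'grip_force': 0.0, 'width': 0.9996765896215515}
```

View pics/t0.png

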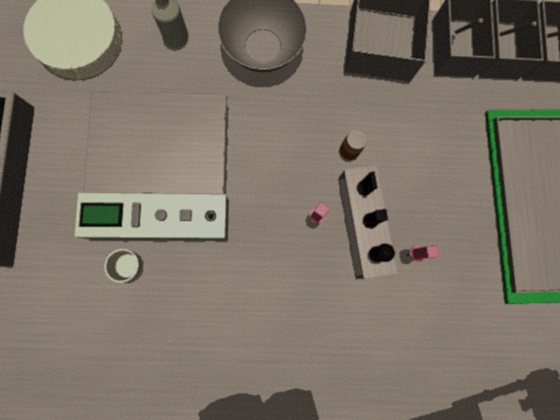

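View pics/s0.png

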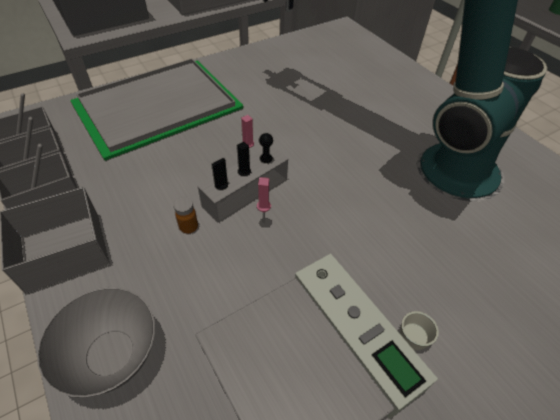

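The top view shows the console at about (150,216), with its keys at bar (136,214), round (161,215), square (186,215) and hole (210,216). The rack runs from (355,170) to (380,275). There are two pink decoys, at (319,213) and (424,252). The rack candidates are (369,184), (376,218) and (381,253); the last has a ball, so it is the corer. I'll enlarge to tell the other two apart.

```bash
python3 - <<'E'
import cv2,numpy as np
t=cv2.imread('pics/t0.png');s=cv2.imread('pics/s0.png')
f=lambda im,u,v,w,h,k:cv2.resize(im[v:v+h,u:u+w],None,fx=k,fy=k,interpolation=cv2.INTER_CUBIC)
A=f(t,340,160,65,120,5)   #325x600
B=f(s,195,125,100,90,4) #400x360
C=f(t,150,190,80,48,5)  #400x240
B=cv2.convertScaleAbs(B,alpha=1.8);A=cv2.convertScaleAbs(A,alpha=1.8)
cv2.imwrite('pics/c0.png',np.hstack([A,np.vstack([B,C])]))
E
```

```text
(no output)
```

View pics/c0.png

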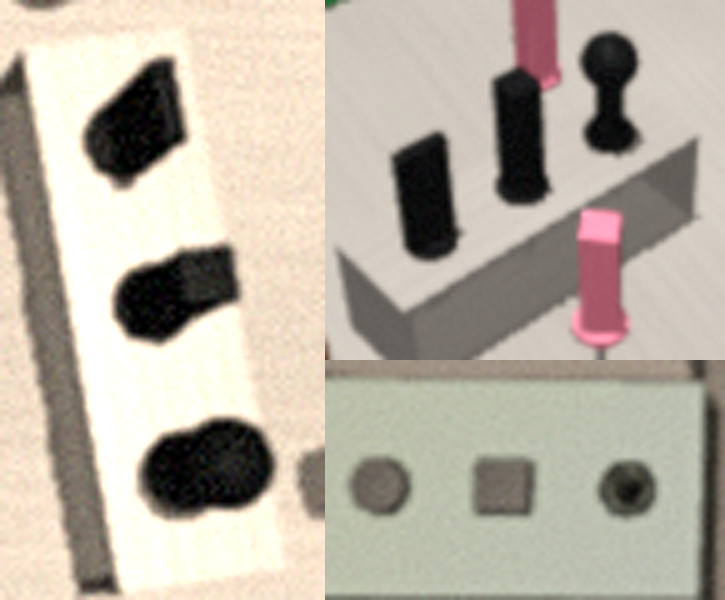

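The probe is the middle utensil, top (381,215): it has a square black handle. The far one at (369,184) is flat and is the spatula, (381,253) has the ball, and the pink ones are decoys. Next I compute positions.

```bash
python3 - <<'E'
from h import *
d=np.load('pics/t0.npy');ds=np.load('pics/s0.npy')
cr=lambda x,y:(340+(x+.5)/5-.5,160+(y+.5)/5-.5)
P=[cr(*c) for c in [(182,255),(232,245),(238,298),(187,305)]]
W=np.array([world('top',*p,z=.161) for p in P]);print('probe top',W.round(4),W.mean(0).round(4))
for a,b in((0,1),(1,2),(2,3),(3,0)):
    v=W[b]-W[a];print(np.linalg.norm(v).round(4),np.degrees(np.arctan2(v[1],v[0])).round(1))
c=cr(208,275);print('depth',world('top',*c,depth=d[int(round(c[1])),int(round(c[0]))]))
print('flange fr top', [world('top',*cr(150,302),z=.081)])
print('scene probe top',world('scene',243.4,143.7,z=.161))
for n,u,v,z in(('round',160.6,214.6,.078),('square',185.2,214.8,.078),('hole',210,215.4,.070)):
    print(n,world('top',u,v,z=z).round(4), world('top',u,v,depth=d[int(round(v)),int(round(u))]).round(4))
for n,u,v,z in(('round',353.5,312,.078),('square',337.5,291.5,.078),('hole',322,273,.070)):
    print('scene',n,world('scene',u,v,z=z).round(4))
r=[world('top',*cr(*c),z=.075) for c in((188,38),(285,568),(25,45))];v=r[1]-r[0];print('rack',np.array(r).round(4),np.linalg.norm(v),np.degrees(np.arctan2(v[1],v[0])))
E
```

```text
probe top [[ 0.5609 -0.2117  0.161 ]
 [ 0.5654 -0.2307  0.161 ]
 [ 0.5453 -0.2328  0.161 ]
 [ 0.542  -0.2134  0.161 ]] [ 0.5534 -0.2221  0.161 ]
0.0196 -76.8
0.0202 -174.2
0.0197 99.6
0.019 5.3
depth [ 0.55324182 -0.2207455   0.1635859 ]
flange fr top [array([ 0.5536369, -0.2195167,  0.081    ])]
scene probe top [ 0.54786245 -0.22605049  0.161     ]
round [0.5508 0.209  0.078 ] [0.5504 0.2082 0.0811]
square [0.5521 0.1595 0.078 ] [0.5515 0.1586 0.0826]
hole [0.5536 0.1105 0.07  ] [0.5569 0.114  0.046 ]
scene round [0.5512 0.21   0.078 ]
scene square [0.5514 0.1603 0.078 ]
scene hole [0.5499 0.1077 0.07  ]
rack [[ 0.6686 -0.2381  0.075 ]
 [ 0.4464 -0.2763  0.075 ]
 [ 0.6628 -0.168   0.075 ]] 0.22552437565167882 -170.23276690015277
```

Emit:
step_arm(commands=[{"fingers":1,"dx":0.287,"dy":-0.327,"roll":9.5},{"fingers":1,"dx":0.287,"dy":-0.327,"roll":9.5},{"fingers":1,"dx":0.287,"dy":-0.327,"roll":9.5},{"fingers":1,"dx":0.287,"dy":-0.327,"roll":9.5},{"fingers":1,"dx":0.287,"dy":-0.327,"roll":9.5},{"fingers":1,"dx":0.287,"dy":-0.327,"roll":9.5},{"fingers":1,"dx":0.287,"dy":-0.327,"roll":9.5},{"fingers":1,"dx":0.287,"dy":-0.327,"roll":9.5}], squeeze=40)

```text
invalid input
```

Emit:
step_arm(commands=[{"fingers":1,"dx":0.287,"dy":-0.327,"dz":0,"roll":9.5},{"fingers":1,"dx":0.287,"dy":-0.327,"dz":0,"roll":9.5},{"fingers":1,"dx":0.287,"dy":-0.327,"dz":0,"roll":9.5},{"fingers":1,"dx":0.287,"dy":-0.327,"dz":0,"roll":9.5},{"fingers":1,"dx":0.287,"dy":-0.327,"dz":0,"roll":9.5},{"fingers":1,"dx":0.287,"dy":-0.327,"dz":0,"roll":9.5},{"fingers":1,"dx":0.287,"dy":-0.327,"dz":0,"roll":9.5},{"fingers":1,"dx":0.287,"dy":-0.327,"dz":0,"roll":9.5}], squeeze=40)

```text
time: 1.1
tool_pos: [0.382, -0.2376, 0.2309]
tcp_rot: [-3.131, -0.247, -0.0]
wrist_force: [0.2, -1.2, 0.2]
width: 0.003
grip_force: 0.0
```

Emit:
step_arm(commands=[{"fingers":1,"dx":0.229,"dy":-0.371,"dz":0,"roll":0},{"fingers":1,"dx":0.229,"dy":-0.371,"dz":0,"roll":0},{"fingers":1,"dx":0.229,"dy":-0.371,"dz":0,"roll":0},{"fingers":1,"dx":0.229,"dy":-0.371,"dz":0,"roll":0},{"fingers":1,"dx":0.229,"dy":-0.371,"dz":0.06,"roll":0},{"fingers":1,"dx":0.229,"dy":-0.371,"dz":0.1,"roll":0},{"fingers":1,"dx":0.229,"dy":-0.371,"dz":0.13,"roll":0},{"fingers":1,"dx":0.229,"dy":-0.371,"dz":0.13,"roll":0}])

```text
time: 2.1
tool_pos: [0.5517, 0.1603, 0.0987]
tcp_rot: [3.132, 0.238, -0.003]
wrist_force: [0.2, -1.1, -0.2]
width: -0.002
grip_force: 0.0
```

```bash
python3 - <<'E'
from h import *
a,_=grab('top','t1');b,_=grab('scene','s1')
s=read_state();print(s['tool_pos'],s['tcp_rot'],s['q'],pix('scene',s['tool_pos']),pix('top',s['tool_pos']))
f=lambda im,u,v,w,h,k:cv2.resize(im[v:v+h,u:u+w],None,fx=k,fy=k,interpolation=cv2.INTER_CUBIC)
cv2.imwrite('pics/c1.png',np.hstack([f(a,130,160,100,100,4),f(b,290,220,100,100,4)]))
E
```

```text
[0.5495014  0.16035207 0.0961314 ] [ 3.13120424  0.23970372 -0.01275467] [2.40330773e-01 1.98356878e-01 1.94922540e+00 1.67138089e-04
 1.00222046e+00 1.65822816e+00] [339.62936862 286.44367747] [182.8838498  214.79919062]
```

View pics/c1.png

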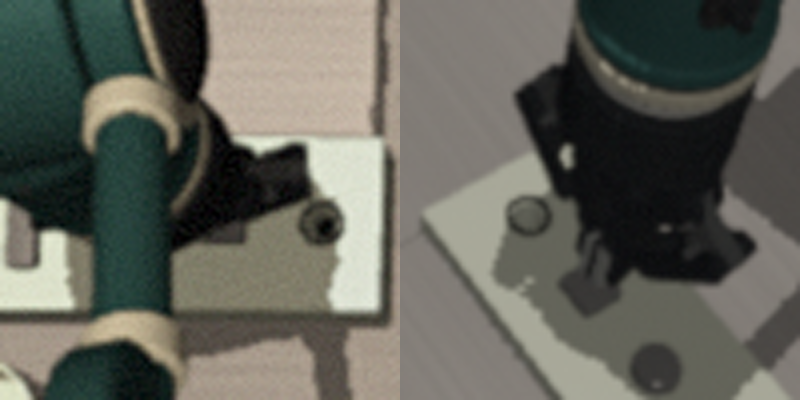

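The gripper tip sits over the square key (scene crop about (590,285)) and is well clear of the round key. Pressing slowly.

Emit:
step_arm(commands=[{"fingers":1,"dx":0,"dy":0,"dz":0,"roll":0},{"fingers":1,"dx":0,"dy":0,"dz":0.008,"roll":0},{"fingers":1,"dx":0,"dy":0,"dz":0.016,"roll":0},{"fingers":1,"dx":0,"dy":0,"dz":0.02,"roll":0},{"fingers":1,"dx":0,"dy":0,"dz":0.022,"roll":0},{"fingers":1,"dx":0,"dy":0,"dz":0.022,"roll":0}])

```text
time: 2.95
tool_pos: [0.5516, 0.1599, 0.0792]
tcp_rot: [3.133, 0.237, -0.0]
wrist_force: [-0.5, 0.5, -0.1]
width: 0.001
grip_force: 0.0
```

Emit:
step_arm(commands=[{"fingers":1,"dx":0,"dy":0,"dz":0.003,"roll":0},{"fingers":1,"dx":0,"dy":0,"dz":0.005,"roll":0},{"fingers":1,"dx":0,"dy":0,"dz":0.006,"roll":0},{"fingers":1,"dx":0,"dy":0,"dz":0.006,"roll":0}])

```text
time: 3.45
tool_pos: [0.5522, 0.1601, 0.0738]
tcp_rot: [-3.132, -0.237, -0.002]
wrist_force: [-0.6, -0.5, 4.6]
width: -0.001
grip_force: 2.1
```

Emit:
step_arm(commands=[{"fingers":1,"dx":0,"dy":0,"dz":0.001,"roll":0},{"fingers":1,"dx":0,"dy":0,"dz":0.0015,"roll":0},{"fingers":1,"dx":0,"dy":0,"dz":0.0015,"roll":0}])

```text
time: 3.82
tool_pos: [0.5522, 0.1601, 0.073]
tcp_rot: [-3.132, -0.237, -0.002]
wrist_force: [-3.3, -0.3, 10.6]
width: -0.001
grip_force: 4.7
```

Emit:
step_arm(commands=[{"fingers":1,"dx":0,"dy":0,"dz":-0.03,"roll":0},{"fingers":1,"dx":0,"dy":0,"dz":-0.03,"roll":0},{"fingers":1,"dx":0.006,"dy":-0.049,"dz":-0.03,"roll":0},{"fingers":1,"dx":0.006,"dy":-0.049,"dz":-0.03,"roll":0},{"fingers":1,"dx":0.006,"dy":-0.049,"dz":-0.015,"roll":0},{"fingers":1,"dx":0.006,"dy":-0.049,"dz":-0.008,"roll":0},{"fingers":1,"dx":0.006,"dy":-0.049,"dz":-0.008,"roll":0}])

```text
time: 4.7
tool_pos: [0.549, 0.2081, 0.0781]
tcp_rot: [3.132, 0.235, -0.005]
wrist_force: [-2.0, -0.7, 0.7]
width: -0.0
grip_force: 0.6
```

Emit:
step_arm(commands=[{"fingers":1,"dx":0,"dy":0,"dz":0.003,"roll":0},{"fingers":1,"dx":0,"dy":0,"dz":0.006,"roll":0},{"fingers":1,"dx":0,"dy":0,"dz":0.008,"roll":0},{"fingers":1,"dx":0,"dy":0,"dz":0.008,"roll":0},{"fingers":1,"dx":0,"dy":0,"dz":0.008,"roll":0}])

```text
time: 5.32
tool_pos: [0.5505, 0.2088, 0.073]
tcp_rot: [3.132, 0.237, 0.0]
wrist_force: [-3.7, -3.6, 8.5]
width: 0.001
grip_force: 4.2
```

Emit:
step_arm(commands=[{"fingers":1,"dx":0,"dy":0,"dz":0.001,"roll":0},{"fingers":1,"dx":0,"dy":0,"dz":0.001,"roll":0}])

```text
time: 5.58
tool_pos: [0.5505, 0.2088, 0.0729]
tcp_rot: [3.132, 0.237, 0.0]
wrist_force: [-5.7, -4.4, 13.0]
width: -0.001
grip_force: 6.7
```

Emit:
step_arm(commands=[{"fingers":1,"dx":0,"dy":0,"dz":-0.04,"roll":0},{"fingers":1,"dx":0,"dy":0,"dz":-0.1,"roll":0},{"fingers":-1,"dx":0,"dy":0,"dz":-0.15,"roll":0},{"fingers":-1,"dx":0,"dy":0,"dz":-0.18,"roll":0},{"fingers":-1,"dx":0,"dy":0,"dz":-0.18,"roll":0}])

```text
time: 6.2
tool_pos: [0.5525, 0.2102, 0.2547]
tcp_rot: [-3.13, -0.237, -0.012]
wrist_force: [-0.1, 0.8, -0.1]
width: 0.64
grip_force: 0.0
```

Emit:
step_arm(commands=[{"fingers":-1,"dx":-0.062,"dy":0.426,"dz":0,"roll":0},{"fingers":-1,"dx":-0.062,"dy":0.426,"dz":0,"roll":0},{"fingers":-1,"dx":-0.062,"dy":0.426,"dz":0,"roll":0},{"fingers":-1,"dx":-0.062,"dy":0.426,"dz":0,"roll":0},{"fingers":-1,"dx":-0.062,"dy":0.426,"dz":0,"roll":0},{"fingers":-1,"dx":-0.062,"dy":0.426,"dz":0,"roll":0},{"fingers":-1,"dx":-0.062,"dy":0.426,"dz":0,"roll":0},{"fingers":-1,"dx":-0.062,"dy":0.426,"dz":0.02,"roll":0}])

```text
time: 7.2
tool_pos: [0.5532, -0.2252, 0.2301]
tcp_rot: [3.132, 0.229, 0.002]
wrist_force: [0.4, 0.8, -0.8]
width: 0.995
grip_force: 0.0
```

Emit:
step_arm(commands=[{"fingers":-1,"dx":0,"dy":0,"dz":0.035,"roll":0},{"fingers":-1,"dx":0,"dy":0,"dz":0.035,"roll":0},{"fingers":-1,"dx":0,"dy":0,"dz":0.035,"roll":0}])

```text
time: 7.58
tool_pos: [0.553, -0.2202, 0.1954]
tcp_rot: [-3.132, -0.238, 0.001]
wrist_force: [0.8, -0.1, 0.9]
width: 1.001
grip_force: 0.0
```

```bash
python3 - <<'E'
from h import *
a,_=grab('top','t2');b,_=grab('scene','s2')
s=read_state();print(s['tool_pos'],s['tcp_rot'],pix('scene',s['tool_pos']),pix('top',s['tool_pos']))
f=lambda im,u,v,w,h,k:cv2.convertScaleAbs(cv2.resize(im[v:v+h,u:u+w],None,fx=k,fy=k,interpolation=cv2.INTER_CUBIC),alpha=1.8)
cv2.imwrite('pics/c2.png',np.hstack([f(a,330,150,80,130,4),f(b,190,100,110,130,4)]))
E
```

```text
[ 0.55403638 -0.22079156  0.19714598] [3.13159283e+00 2.38507477e-01 3.11435154e-03] [241.36812554 133.46985518] [386.39822283 211.52466872]
```

View pics/c2.png

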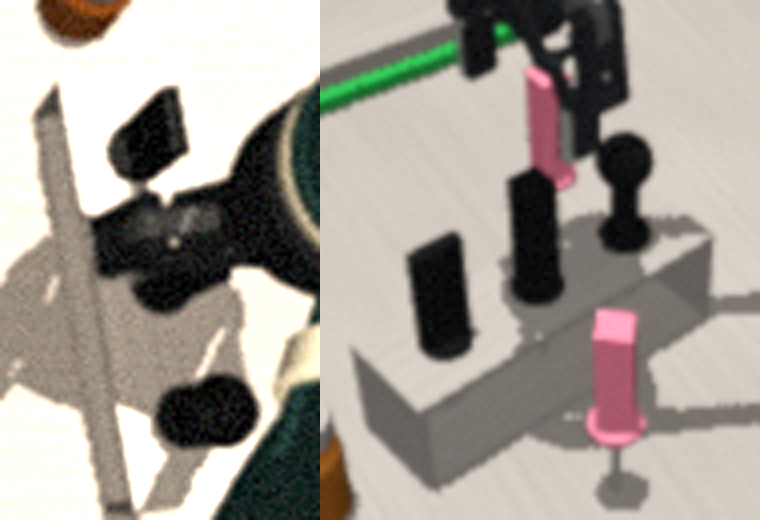

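The open fingers straddle the probe handle (top crop (165,240); scene crop tips (478,70) and (580,155) around the handle top (531,178)), clear of the spatula and corer. Descending to grasp.

Emit:
step_arm(commands=[{"fingers":-1,"dx":0,"dy":0,"dz":0.03,"roll":0},{"fingers":-1,"dx":0,"dy":0,"dz":0.06,"roll":0},{"fingers":-1,"dx":0,"dy":0,"dz":0.08,"roll":0},{"fingers":-1,"dx":0,"dy":0,"dz":0.088,"roll":0},{"fingers":-1,"dx":0,"dy":0,"dz":0.088,"roll":0}])

```text
time: 8.3
tool_pos: [0.5533, -0.2212, 0.108]
tcp_rot: [3.133, 0.237, 0.0]
wrist_force: [0.1, -0.4, 1.0]
width: 1.001
grip_force: 0.0
```

Emit:
step_arm(commands=[{"fingers":0.1,"dx":0,"dy":0,"dz":0,"roll":0},{"fingers":0.3,"dx":0,"dy":0,"dz":0,"roll":0},{"fingers":0.5,"dx":0,"dy":0,"dz":0,"roll":0},{"fingers":0.8,"dx":0,"dy":0,"dz":0,"roll":0},{"fingers":1,"dx":0,"dy":0,"dz":0,"roll":0},{"fingers":1,"dx":0,"dy":0,"dz":0,"roll":0}], squeeze=60)

```text
time: 9.05
tool_pos: [0.5534, -0.2214, 0.1083]
tcp_rot: [3.132, 0.237, 0.001]
wrist_force: [0.6, -0.3, 3.7]
width: 0.25
grip_force: 59.0
```

Emit:
step_arm(commands=[{"fingers":1,"dx":0,"dy":0,"dz":-0.02,"roll":0},{"fingers":1,"dx":0,"dy":0,"dz":-0.06,"roll":0},{"fingers":1,"dx":0,"dy":0,"dz":-0.1,"roll":0},{"fingers":1,"dx":0,"dy":0,"dz":-0.15,"roll":0},{"fingers":1,"dx":0,"dy":0,"dz":-0.19,"roll":0},{"fingers":1,"dx":0,"dy":0,"dz":-0.19,"roll":0}])

```text
time: 9.8
tool_pos: [0.5552, -0.2221, 0.3038]
tcp_rot: [3.128, 0.237, 0.013]
wrist_force: [0.7, -0.3, -1.3]
width: 0.248
grip_force: 58.7
```

Emit:
step_arm(commands=[{"fingers":1,"dx":0.025,"dy":-0.16,"dz":0,"roll":0},{"fingers":1,"dx":0.025,"dy":-0.16,"dz":0,"roll":0},{"fingers":1,"dx":0.025,"dy":-0.16,"dz":0,"roll":0},{"fingers":1,"dx":0.049,"dy":-0.328,"dz":0,"roll":0},{"fingers":1,"dx":0.049,"dy":-0.328,"dz":0,"roll":0},{"fingers":1,"dx":0.049,"dy":-0.328,"dz":0.03,"roll":0},{"fingers":1,"dx":0.049,"dy":-0.328,"dz":0.08,"roll":0},{"fingers":1,"dx":0.049,"dy":-0.328,"dz":0.1,"roll":0}])

```text
time: 10.8
tool_pos: [0.5488, 0.1107, 0.1931]
tcp_rot: [3.132, 0.239, -0.013]
wrist_force: [-0.3, -0.1, -0.7]
width: 0.256
grip_force: 59.3
```

Emit:
step_arm(commands=[{"fingers":1,"dx":0,"dy":0,"dz":0.01,"roll":0},{"fingers":1,"dx":0,"dy":0,"dz":0.01,"roll":0},{"fingers":1,"dx":0,"dy":0,"dz":0.01,"roll":0}])

```text
time: 11.18
tool_pos: [0.5536, 0.1101, 0.1897]
tcp_rot: [-3.132, -0.235, -0.005]
wrist_force: [0.0, 0.1, -0.2]
width: 0.251
grip_force: 59.3
```

```bash
python3 - <<'E'
from h import *
a,_=grab('top','t3');b,_=grab('scene','s3')
s=read_state();p=s['tool_pos'];print(p,s['tcp_rot'])
t=p-[0,0,.093]
for n in('scene','top'):print(n,'tip',pix(n,t),'hole',pix(n,[.5528,.1104,.07]))
f=lambda im,u,v,w,h,k:cv2.convertScaleAbs(cv2.resize(im[v:v+h,u:u+w],None,fx=k,fy=k,interpolation=cv2.INTER_CUBIC),alpha=1.5)
cv2.imwrite('pics/c3.png',np.hstack([f(a,175,165,64,100,5),f(b,285,200,80,100,5)]))
E
```

```text
[0.55341577 0.11023252 0.18961255] [-3.13245963 -0.23569868 -0.00482053]
scene tip [322.75001647 267.68547135] hole [321.59843615 274.60557653]
top tip [208.27371377 213.66870695] hole [210.01600877 215.80485953]
```

View pics/c3.png

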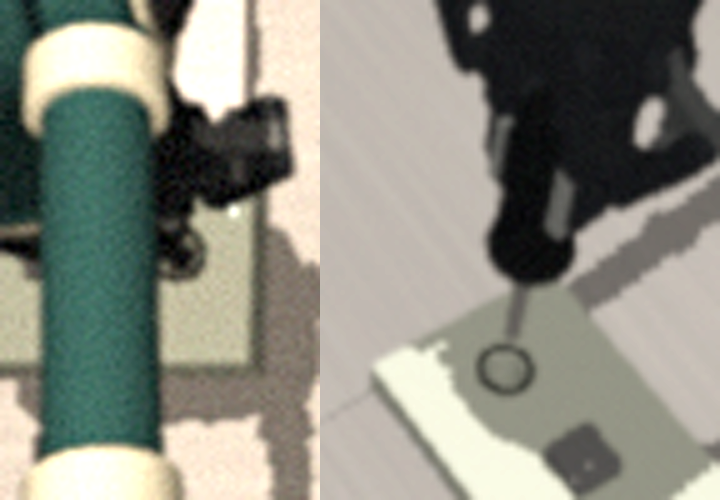

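The scene crop shows the rod tip at about (513,338), i.e. image (323.2,267.2), and the hole centre at about (506,370), i.e. image (321.8,273.6). I compare the two within this one camera.

```bash
python3 - <<'E'
from h import *
print('tip',world('scene',323.2,267.2,z=.0966),'hole',world('scene',321.8,273.6,z=.07))
for z in(.0966,.1466,.156):print(pix('scene',[.5534,.1102,z]))
# dark-rim fit, before image and now
for t in('s0','s3'):
    g=cv2.cvtColor(cv2.imread(f'pics/{t}.png'),cv2.COLOR_BGR2GRAY)[262:286,310:334]
    G=cv2.resize(g,None,fx=8,fy=8,interpolation=cv2.INTER_CUBIC)
    _,m=cv2.threshold(G,0,255,cv2.THRESH_BINARY_INV+cv2.THRESH_OTSU)
    for c in cv2.findContours(m,cv2.RETR_LIST,cv2.CHAIN_APPROX_NONE)[0]:
        if len(c)>100:
            e=cv2.fitEllipse(c);u,v=310+(e[0][0]+.5)/8-.5,262+(e[0][1]+.5)/8-.5
            print(t,round(u,1),round(v,1),np.round(np.array(e[1])/8,1),world('scene',u,v,z=.07).round(4))
E
```

```text
tip [0.55199542 0.10976282 0.0966    ] hole [0.55109238 0.10868789 0.07      ]
[322.74629639 267.67313611]
[325.68193098 253.50390189]
[326.26781648 250.6760469 ]
s0 321.6 273.5 [10.4 12. ] [0.5512 0.1083 0.07  ]
s3 322.6 272.6 [24.9 28.6] [0.5483 0.1077 0.07  ]
```

The tip is within about 1.5 mm of the hole axis and the rod is upright; clearance is 4.5 mm. Inserting with a 1 mm correction.

Emit:
step_arm(commands=[{"fingers":1,"dx":-0.001,"dy":0.001,"dz":0.01,"roll":0},{"fingers":1,"dx":-0.001,"dy":0.001,"dz":0.02,"roll":0},{"fingers":1,"dx":-0.001,"dy":0.001,"dz":0.03,"roll":0},{"fingers":1,"dx":-0.001,"dy":0.001,"dz":0.038,"roll":0},{"fingers":1,"dx":-0.001,"dy":0.001,"dz":0.042,"roll":0},{"fingers":1,"dx":-0.001,"dy":0.001,"dz":0.042,"roll":0}])

```text
time: 12.02
tool_pos: [0.5511, 0.1093, 0.1453]
tcp_rot: [3.133, 0.237, -0.001]
wrist_force: [0.3, 0.5, -1.5]
width: 0.25
grip_force: 59.3
```

Emit:
step_arm(commands=[{"fingers":1,"dx":0,"dy":0,"dz":0.004,"roll":0},{"fingers":1,"dx":0,"dy":0,"dz":0.008,"roll":0},{"fingers":1,"dx":0,"dy":0,"dz":0.01,"roll":0},{"fingers":1,"dx":0,"dy":0,"dz":0.011,"roll":0},{"fingers":1,"dx":0,"dy":0,"dz":0.012,"roll":0},{"fingers":1,"dx":0,"dy":0,"dz":0.012,"roll":0}], squeeze=80)

```text
time: 12.78
tool_pos: [0.5517, 0.1094, 0.1342]
tcp_rot: [-3.133, -0.237, -0.001]
wrist_force: [-0.3, -0.3, 4.1]
width: 0.248
grip_force: 80.6
```

Emit:
step_arm(commands=[{"fingers":1,"dx":0,"dy":0,"dz":0.001,"roll":0},{"fingers":1,"dx":0,"dy":0,"dz":0.002,"roll":0},{"fingers":1,"dx":0,"dy":0,"dz":0.003,"roll":0},{"fingers":1,"dx":0,"dy":0,"dz":0.003,"roll":0},{"fingers":1,"dx":0,"dy":0,"dz":0.003,"roll":0}])

```text
time: 13.4
tool_pos: [0.5521, 0.1095, 0.1329]
tcp_rot: [-3.133, -0.237, -0.003]
wrist_force: [-2.2, -0.5, 12.0]
width: 0.247
grip_force: 82.2
```

```bash
python3 - <<'E'
from h import *
b,_=grab('scene','s4')
s=read_state();print(s['tool_pos'],s['wrist_force'],s['grip_force'])
E
```

```text
[0.55208134 0.10943581 0.13291684] [-2.3136956  -0.31216462 12.69401381] 82.2226345539093
```

View pics/s4.png

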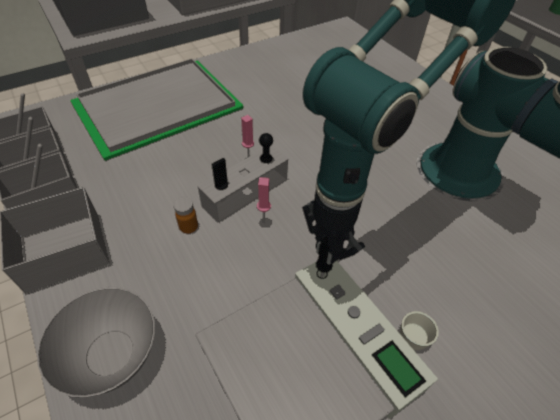

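The probe stands in the hole at (322,272). The spatula (220,173), corer (266,147), jar (186,215) and cup (419,331) are where they were. The force is steady at about 12 N against the stop, so I'm handing in.

```bash
python3 -c "from workcell import *; print(finish_job())"
```

```text
the job is handed in; nothing more can be done
None
```

The job is handed in: I pressed the square key, then the round key, each fully down and released, and the probe is still gripped in the hole, holding the button down at about 12 N. The bar key was not pressed, and the last camera picture shows the other utensils, cup and jar where they started.

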